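Click-test the switch boxes and set aside the one that does not latch

TASK

Two identical grey push-button switch boxes stand on the worktop among the tools. Click-test each one: press its button fully down and let go. Leave a box whose button stays down standing where it is, button down; put a box whose button springs back up into the shallow steel tray, upright on the tray's floor.

Things in the scene. Friction and masses are not known exactly. Their poses are not given: they have to be found in the camera images.
- switch_1: loose grey push-button switch box, one of two alike to the eye, housing 70 long (x), 46 wide (y: grasp across this), 38 mm high, 0.3 kg; black cable gland juts 12 mm from the +x end. In mid-top a steel ring, 38 mm across, 2 high, round a black button 28 mm across, its top 52 mm above the underside when up (as at the start), 42 when down. Origin: centre of the housing's underside, z up
- switch_2: loose grey push-button switch box, one of two alike to the eye, housing 70 long (x), 46 wide (y: grasp across this), 38 mm high, 0.3 kg; black cable gland juts 12 mm from the +x end. In mid-top a steel ring, 38 mm across, 2 high, round a black button 28 mm across, its top 52 mm above the underside when up (as at the start), 42 when down. Origin: centre of the housing's underside, z up
- switch_1_button (a joint): button travel of switch_1 in m: 0 up, 0.010 fully down. Fully down takes about 3 to 4 N. A good button stays down where it is left; a faulty one springs back up when released
- switch_2_button (a joint): button travel of switch_2 in m: 0 up, 0.010 fully down. Fully down takes about 3 to 4 N. A good button stays down where it is left; a faulty one springs back up when released
- tray: shallow open square tray of bare sheet steel, fixed on the worktop, 150 x 150 mm outside, 22 mm high, walls and floor 3 mm thick. Origin: centre of its underside, x and y along its sides, z up

How it is judged (in metres and radians):
On the way, in this order (a step that is already met when the one before it is completed fails the run):
1. one button is pressed fully down (7 mm or more) (value of joint any of switch_1_button, switch_2_button above 0.007 m), for 0.05 s.
2. either that button is back up (both within 3 mm of up), or it stayed down and the other is now pressed fully down too (both 7 mm or more) ((value of joint each of switch_1_button, switch_2_button below 0.003 m or value of joint each of switch_1_button, switch_2_button above 0.007 m)), for 0.05 s.
3. one button is down (6 mm or more) and the other up (within 3 mm) (((value of joint switch_1_button above 0.006 m and value of joint switch_2_button below 0.003 m) or (value of joint switch_2_button above 0.006 m and value of joint switch_1_button below 0.003 m))), for 0.05 s.
At the end, for the whole second after the job is handed in: The box whose button stays down: within 30 mm of its start, upright (10 degrees), button down 6 mm or more. The other one: upright (10 degrees) on the tray's floor (undersides within 10 mm), centre within 60 mm of the tray's along each side. Both at rest (((value of joint switch_1_button above 0.006 m and distance of switch_1 from where it was at the start of the episode below 0.03 m and x of switch_2 in the frame of tray between -0.06 and 0.06 m and y of switch_2 in the frame of tray between -0.06 and 0.06 m and z of switch_2 in the frame of tray below 0.01 m) or (value of joint switch_2_button above 0.006 m and distance of switch_2 from where it was at the start of the episode below 0.03 m and x of switch_1 in the frame of tray between -0.06 and 0.06 m and y of switch_1 in the frame of tray between -0.06 and 0.06 m and z of switch_1 in the frame of tray below 0.01 m)) and angle between each of switch_1, switch_2's own z axis and vertical below 0.17 rad and linear speed of each of switch_1, switch_2 below 0.02 m/s); the robot touches nothing.
It fails at once if a switch box is tipped by more than 35 degrees (angle between any of switch_1, switch_2's own z axis and vertical above 0.6 rad).
It also fails if it takes over 53 s, if anything falls off the work surface, if the arm or the gripper's body presses on something with over 40 N, if the wrist force passes 120 N, or if a joint passes its speed limit or range.

ROBOT

A 6-joint arm with a two-finger parallel gripper is mounted at the origin on a cart in front of the work surface, level with it; the furniture and walls round the work are solid. World frame = base frame: x ahead of the robot, y to its left, z up, the work surface at z = 0. Lengths are in m, angles in degrees, forces in N, time in s.
With the tool pointing down it reaches from about 0.25 to 0.725 m from the base axis. Payload 9.7 kg.
Tool frame: the origin (TCP) lies midway between the tips of the shut fingers; the grasp point (between the pads) lies 19 mm behind it; z points along the fingers, y is the line along which they close (so a half turn about z gives the same grasp; the last joint's range is limited). The gripper opens to 85 mm and grips with 20 to 120 N. Pads are 22 mm wide; open, the fingers measure 114 mm over their backs; the gripper's body (76 mm by 85 mm) begins 54 mm behind the grasp point. The pads swing forward as they close: fully open they stand 13 mm farther back than shut.
Start: joints at [64.744, 4.979, 10.078, 95.1, 0, 90], TCP at [0.235, 0.497, 0.231] pointing down, gripper open.
Joint ranges: [-179.16, 179.16], [-48.56, 103.87], [-65.8, 70.77], [-126.05, 130.52], [-82.76, 87.17], [-180, 180]. Speed limits (degrees/s): [127.2, 127.2, 147.25, 180, 180, 180].

INTERFACE

Orientations are given as [roll, pitch, yaw] about the fixed x, y, z axes, in that order (R = Rz(yaw) Ry(pitch) Rx(roll)).
In Python, from workcell import * gives the robot as it stands.
- The arm moves only by the tool servo_tool, never from a script. Its argument "moves" is a list of rows, each a list of 4 numbers: the shift along the world's x, y, z in parts of the range, where 1.0 means 80 cm, then the turn about the world's z in fractions of the full range, 1 being 2 pi rad. A call has 1 to 20 rows; each row is the pose to reach, as a shift and turn from the pose commanded when the call began; what a row does not reach only later rows make up. A row lasts 1/12 s, in which the tool goes at most 41.7 mm and 7.16 degrees, less where a joint would pass 70% of its speed; a pose out of reach is approached as far as the arm can. A call with a gripper value outside its range is refused whole. "claw" is the closure, from 0 (fully open) to 1 (shut), set as the call begins (left out, the last holds). The fingers move at their own pace and stop on an object; "force" is the grip in N (left out, the last holds). Time passes only in rows, so rows that repeat a pose let the fingers close. It gives the time, the measured TCP pose, the force, the opening and the grip force at its end, in the units of the state.
- get_obs(): the state, without advancing time (a new reading comes with each control period).
- camera(name): name is "scene" or "top" or "wrist"; returns the picture (480x640x3 uint8, red, green, blue); there is no depth.
- get_calibration(name): a dict with "fx", "fy", "cx", "cy" (pixels), "k1" (the pictures are not rectified: a ray, as slopes to the right and down, at radius r is drawn at 1 + k1 r^2 times it, then the intrinsics apply), "rvec" (rotation vector, rad) and "tvec" (3), from world to camera coordinates, as OpenCV has them; the wrist camera has in their place "tool_from_camera" (4x4, takes a point from camera to tool coordinates, whose origin is the TCP and whose axes are the flange's). Camera axes: x right, y down, z forward; pixel columns grow to the right and rows downward; lengths in m; the calibration is good to about 2 mm. A picture is of the moment at which its call begins: read the wrist's pose just before it. get_calibration takes no time and is no camera call.
- job_done(): hands the job in; it is judged then, once.
The state is a dict: "time": time; "q": joint angles; "qd": joint speeds; "joint_efforts": joint torques, N m; "ee_pos": TCP position; "tcp_rot": TCP orientation; "wrist_force": force on the tool from outside, world axes, zero at the start; "torque": the same for the moment, N m; "opening": finger opening in m; "grasp_force": force on a finger pad.
Only numpy, scipy, OpenCV 4.12 (cv2) and the standard library are available. Lean on these libraries where they do the work, as an engineer would, in place of code of your own. Each camera call takes 0.05 s, during which the arm holds its last target. There are 200 camera calls.

## Working session

There is one attempt and no reset: what is moved stays moved. The work goes in short steps, Python scripts to look and compute and a tool call to move; the robot and the scene stay as the last step left them, time stands still between calls to the robot, and variables do not carry over. Pictures are saved under pics/ and viewed, at most 10 in all, crops included, and the job is handed in when it is done.

Besides the shell and the picture viewer there is one more tool, called after "Call:" in YAML: its name, and indented under it one key for each argument. servo_tool: Moves the arm, as the interface text tells. Its arguments: {"type":"object","properties":{"moves":{"type":"array","items":{"type":"array","items":{"type":"number"}}},"claw":{"type":"number"},"force":{"type":"number"}},"required":["moves"]}

```bash
mkdir -p pics
python3 - <<'E'
from workcell import *
import cv2
print(get_obs())
for n in("top","scene"):
    cv2.imwrite(f"pics/{n}0.png",camera(n)[:,:,::-1]); print(get_calibration(n))
print(get_calibration("wrist"))
E
```

```text
{'time': 0.0, 'q': array([6.47449943e+01, 5.00971585e+00, 1.00323893e+01, 9.50995373e+01,
       1.65019359e-03, 9.00004048e+01]), 'qd': array([ 0.0800457 ,  0.04590214,  0.14356282, -0.0498053 ,  0.01256444,
        0.10936646]), 'joint_efforts': array([-2.50961712e-03, -5.20386457e+01,  4.64811730e+01,  1.58978859e-02,
       -3.64641471e-05, -3.90154938e-06]), 'ee_pos': array([0.23454495, 0.49721311, 0.23057786]), 'tcp_rot': array([-1.79923136e+02, -1.64964907e-03,  1.54744587e+02]), 'wrist_force': array([ 0.97812112, -0.82607994, -0.44185341]), 'torque': array([-0.01615679, -0.02360885, -0.00996437]), 'grasp_force': 0.0, 'opening': 0.08547446161163187}
{'fx': 597.1029125025353, 'fy': 597.1029125025353, 'cx': 317.0054441131439, 'cy': 226.0673216412883, 'k1': -0.04566678206665016, 'rvec': array([ 2.14864028, -2.13413881,  0.12137271]), 'tvec': array([0.1104656 , 0.45788658, 1.01083105])}
{'fx': 479.751636118981, 'fy': 479.751636118981, 'cx': 321.258161032939, 'cy': 232.5543617606472, 'k1': -0.09081344552037747, 'rvec': array([ 2.331463  , -0.46686841,  0.21845614]), 'tvec': array([-0.37543531,  0.22300332,  0.74335266])}
{'fx': 389.0871861622852, 'fy': 389.0871861622852, 'cx': 315.15254144837206, 'cy': 235.3342193904653, 'k1': -0.034145939605112245, 'tool_from_camera': array([[-2.22916281e-04, -9.46927761e-01, -3.21446365e-01,
         8.24982400e-02],
       [ 9.99999624e-01,  5.82955261e-05, -8.65207637e-04,
        -1.04847174e-03],
       [ 8.38028015e-04, -3.21446437e-01,  9.46927392e-01,
        -1.42615341e-01],
       [ 0.00000000e+00,  0.00000000e+00,  0.00000000e+00,
         1.00000000e+00]])}
```

View pics/top0.png

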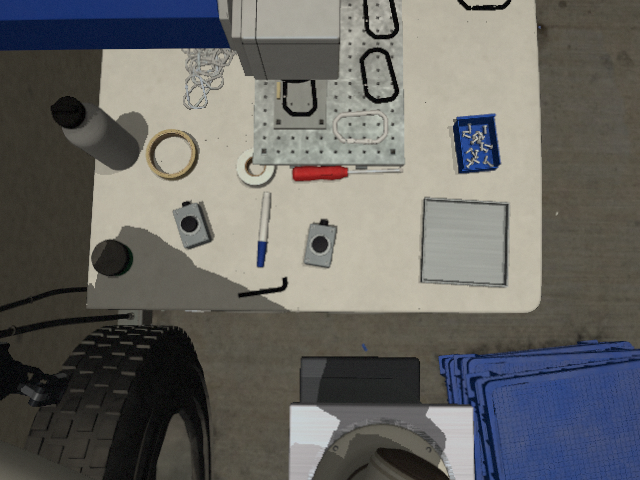

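View pics/scene0.png

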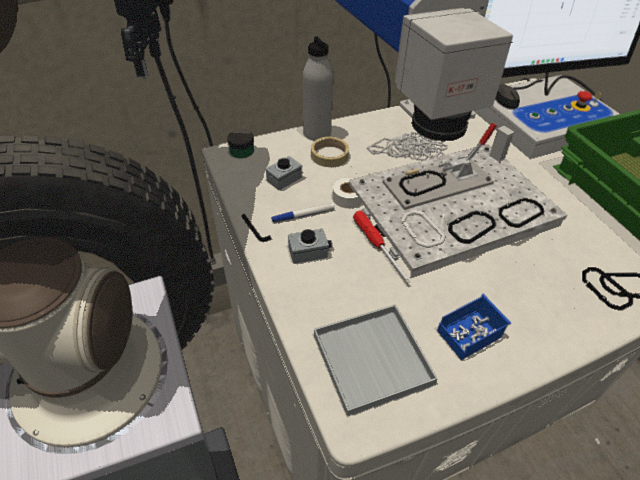

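The top view shows box A with its button at (189,224), gland up, and box B with its button at (320,244). The tray corners are near (424,198), (508,203), (506,287) and (421,282). In the scene view the buttons are at (284,164) and (308,237). I'll enlarge both boxes in both views for precise pixels.

```bash
cat > h.py <<'E'
import numpy as np,cv2
from workcell import *
def cal(n):
    c=get_calibration(n);K=np.array([[c["fx"],0,c["cx"]],[0,c["fy"],c["cy"]],[0,0,1]]);D=np.array([c["k1"],0,0,0])
    if n=="wrist": return c,K,D
    return cv2.Rodrigues(c["rvec"])[0],c["tvec"],K,D
def ray(n,px):
    R,t,K,D=cal(n); p=cv2.undistortPoints(np.array([[px]],float),K,D)[0,0]
    d=R.T@np.r_[p,1]; return -R.T@t,d/np.linalg.norm(d)
def onz(n,px,z):
    o,d=ray(n,px); return o+d*(z-o[2])/d[2]
def tri(a,b):
    (o1,d1),(o2,d2)=a,b
    s=np.linalg.lstsq(np.c_[d1,-d2],o2-o1,rcond=None)[0]
    p,q=o1+d1*s[0],o2+d2*s[1]; return (p+q)/2,np.linalg.norm(p-q)
def proj(n,P):
    R,t,K,D=cal(n); return cv2.projectPoints(np.array([P],float),cv2.Rodrigues(R)[0],t,K,D)[0].ravel()
E
python3 - <<'E'
from h import *
t=cv2.imread("pics/top0.png");s=cv2.imread("pics/scene0.png")
f=lambda im,x,y:cv2.resize(im[y:y+60,x:x+80],None,fx=5,fy=5,interpolation=cv2.INTER_CUBIC)
cv2.imwrite("pics/crop.png",np.vstack([np.hstack([f(t,150,195),f(t,280,210)]),np.hstack([f(s,245,140),f(s,270,215)])]))
for a,b in [((189,224),(284,161)),((320,244),(308,234))]:
    print(tri(ray("top",a),ray("scene",b)))
T=[(424,198),(508,203),(506,287),(421,282)]
P=[onz("top",p,.022) for p in T];print(np.round(P,3),np.mean(P,0))
print(proj("top",[.235,.497,.231]),proj("scene",[.235,.497,.231]))
for p in [(265,210),(240,294),(255,165),(112,250),(240,80),(340,75)]:print(p,onz("top",p,.0).round(3))
E
```

```text
(array([0.45869466, 0.33370935, 0.05159017]), np.float64(0.0036718142207553452))
(array([0.42486363, 0.10746189, 0.05041237]), np.float64(0.0023030667662902998))
[[ 0.51  -0.075  0.022]
 [ 0.501 -0.224  0.022]
 [ 0.353 -0.215  0.022]
 [ 0.361 -0.068  0.022]] [ 0.43149234 -0.14562227  0.022     ]
[ 38.60789152 362.85412342] [150.92152992  71.42813863]
(265, 210) [0.49  0.209 0.   ]
(240, 294) [0.339 0.25  0.   ]
(255, 165) [0.574 0.229 0.   ]
(112, 250) [0.416 0.486 0.   ]
(240, 80) [0.737 0.261 0.   ]
(340, 75) [0.747 0.074 0.   ]
```

View pics/crop.png

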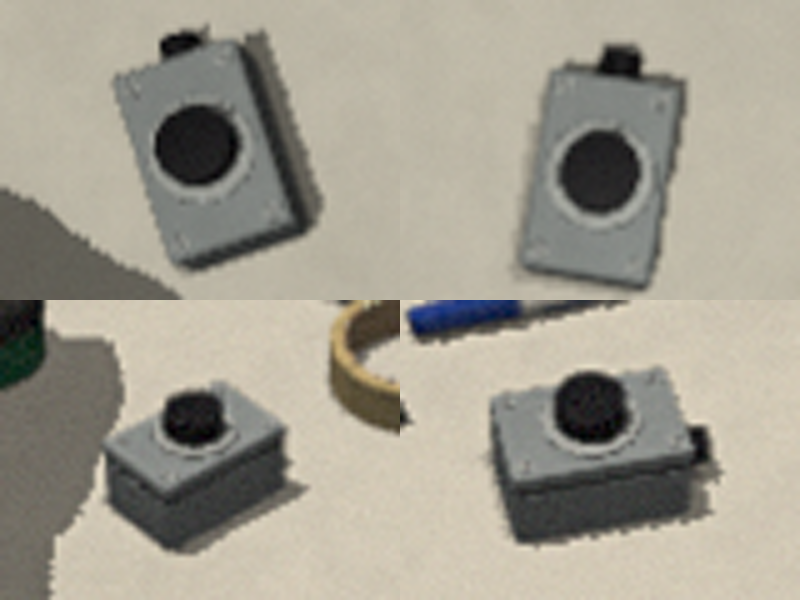

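The crops show both housing tops clearly. I read their corners and the button-top ellipses from them to get yaw and centre.

Run:
```python
from h import *
for nm,off,C,bt,bs in [("A",(150,195),[(117,78),(240,42),(300,228),(182,265)],(197,145),(38.8+245,20.4+140)),
                ("B",(280,210),[(153,66),(284,78),(250,285),(120,268)],(200,171),(38.4+270,18+215))]:
    f=lambda p:(p[0]/5+off[0]-.4,p[1]/5+off[1]-.4)
    P=np.array([onz("top",f(p),.038) for p in C])[:,:2]
    c=P.mean(0); ax=(P[0]+P[1]-P[2]-P[3])/2; ay=(P[0]+P[3]-P[1]-P[2])/2
    print(nm,"top z38",c.round(4),"len",np.linalg.norm(ax),np.linalg.norm(ay),"yaw",np.degrees(np.arctan2(ax[1],ax[0])),np.degrees(np.arctan2(-ay[0],ay[1])))
    X,e=tri(ray("top",f(bt)),ray("scene",bs)); print("button",X.round(4),e, "scene at .052",onz("scene",bs,.052).round(4),"top",onz("top",f(bt),.052).round(4))
```

```text
A top z38 [0.4568 0.3329] len 0.07011766511746884 0.04404298623503611 yaw 20.425773242660014 17.308991884038313
button [0.4587 0.3334 0.0535] 0.002741534252880289 scene at .052 [0.4607 0.3351 0.052 ] top [0.4576 0.3341 0.052 ]
B top z38 [0.4244 0.1081] len 0.07201981541498191 0.04543785393440243 yaw -8.829416699877632 -6.018551482488901
button [0.4254 0.108  0.0523] 0.003167755994908093 scene at .052 [0.4271 0.1079 0.052 ] top [0.4239 0.1084 0.052 ]
```

Box A is at (0.458, 0.334) with yaw about 19°, and box B at (0.425, 0.108) with yaw about -7.5°. Button tops measure about 0.052 m. First I'll go above A with the fingers shut.

The rows are not in the units I measure in: shifts go in shares of 80 cm and turns go in shares of 2 pi rad. I convert before sending: 22.3 cm is 0.2788, -16.3 cm is -0.2038, -2.37 rad is -0.3772.

Call:
servo_tool:
  moves:
    - [0.0625, -0.0438, 0, -0.0191]
    - [0.1125, -0.0813, 0, -0.0382]
    - [0.15, -0.1125, 0, -0.0573]
    - [0.1875, -0.1375, 0, -0.0764]
    - [0.225, -0.1625, 0, -0.0955]
    - [0.25, -0.1813, -0.025, -0.1146]
    - [0.2788, -0.2038, -0.05, -0.1353]
    - [0.2788, -0.2038, -0.075, -0.1544]
    - [0.2788, -0.2038, -0.1, -0.1751]
    - [0.2788, -0.2038, -0.125, -0.1942]
    - [0.2788, -0.2038, -0.15, -0.2149]
    - [0.2788, -0.2038, -0.1625, -0.234]
    - [0.2788, -0.2038, -0.1625, -0.2546]
    - [0.2788, -0.2038, -0.1625, -0.2737]
    - [0.2788, -0.2038, -0.1625, -0.2944]
    - [0.2788, -0.2038, -0.1625, -0.3135]
    - [0.2788, -0.2038, -0.1625, -0.3342]
    - [0.2788, -0.2038, -0.1625, -0.3533]
    - [0.2788, -0.2038, -0.1625, -0.3772]
    - [0.2788, -0.2038, -0.1625, -0.3772]
  claw: 1
  force: 30

```text
time: 1.77
ee_pos: [0.4896, 0.2731, 0.1008]
tcp_rot: [-176.5, 0.3, 27.4]
wrist_force: [0.0, -0.1, 0.2]
opening: 0.0001
grasp_force: 0.0
```

Run:
```python
from h import *
o=get_obs();print(o["time"],o["ee_pos"],o["tcp_rot"],o["wrist_force"],o["q"])
t=camera("top")[:,:,::-1];w=camera("wrist")[:,:,::-1]
f=cv2.resize(t[170:290,110:270],(640,480))[:, 120:520]
cv2.imwrite("pics/w1.png",np.hstack([cv2.resize(w,(400,300)),f[:300]]))
```

```text
1.7667 [0.48963532 0.27309901 0.1008398 ] [-176.48169234    0.27584127   27.42161204] [ 0.00076149 -0.05717604  0.15198224] [ 27.36350881   6.10015701  -3.18977909  80.98947736   3.51802612
 179.94178774]
```

View pics/w1.png

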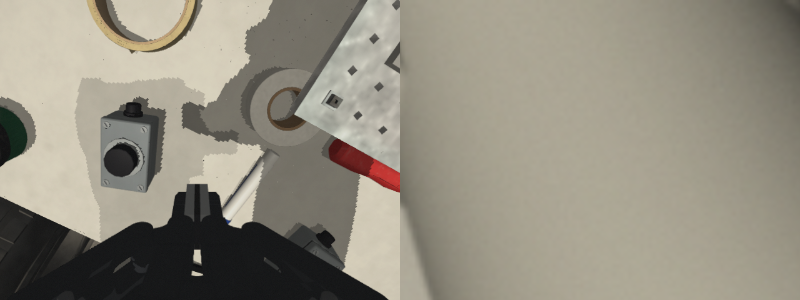

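The wrist view shows box A at about (125,150) in the reduced picture. The arm didn't get there because the last joint ran into its limit: its sign is opposite to what I assumed. I'll turn back the other way, to the yaw ≈ 199° family.

To row units: 4 cm is 0.05, 3 cm is 0.0375, 2.35 rad is 0.374.

Call:
servo_tool:
  moves:
    - [0, 0, 0.0375, 0.0191]
    - [0, 0, 0.05, 0.0382]
    - [0, 0, 0.05, 0.0573]
    - [0, 0, 0.05, 0.0764]
    - [0, 0, 0.05, 0.0955]
    - [0, 0, 0.05, 0.1146]
    - [0, 0, 0.05, 0.1353]
    - [0, 0, 0.05, 0.1544]
    - [0, 0, 0.05, 0.1751]
    - [0, 0, 0.05, 0.1942]
    - [0, 0, 0.05, 0.2149]
    - [0, 0, 0.05, 0.234]
    - [0, 0, 0.05, 0.2546]
    - [0, 0, 0.05, 0.2737]
    - [0, 0, 0.05, 0.2944]
    - [0, 0, 0.05, 0.3135]
    - [0, 0, 0.05, 0.3342]
    - [0, 0, 0.05, 0.3533]
    - [0, 0, 0.05, 0.374]
    - [0, 0, 0.05, 0.374]

```text
time: 3.53
ee_pos: [0.4888, 0.275, 0.1411]
tcp_rot: [-176.5, 0.2, 162.6]
wrist_force: [-0.2, 0.0, -0.2]
opening: 0.0002
grasp_force: 0.0
```

Run:
```python
from h import *
o=get_obs();print(o["time"],o["ee_pos"],o["tcp_rot"],o["wrist_force"],o["q"])
```

```text
3.5333 [0.48877979 0.27495561 0.14107997] [-176.52804874    0.20554092  162.63792923] [-0.21507312  0.0205033  -0.16811853] [30.61720748  8.06618539  3.40046661 87.77770992 -2.47588655 48.03831714]
```

The tool now carries a residual 3.5° tilt about the finger-pad normal plane. That's tolerable for pressing and gripping. Next I'll go above A.

To row units: -7.6 cm is -0.095, 5.9 cm is 0.0738, 0.635 rad is 0.1011.

Call:
servo_tool:
  moves:
    - [-0.025, 0.0375, 0, 0.0191]
    - [-0.0388, 0.0738, -0.0375, 0.0382]
    - [-0.0388, 0.0738, -0.075, 0.0573]
    - [-0.0388, 0.0738, -0.0875, 0.0764]
    - [-0.0388, 0.0738, -0.095, 0.0955]
    - [-0.0388, 0.0738, -0.095, 0.1011]
    - [-0.0388, 0.0738, -0.095, 0.1011]
    - [-0.0388, 0.0738, -0.095, 0.1011]

```text
time: 4.2
ee_pos: [0.4581, 0.3336, 0.0653]
tcp_rot: [-176.6, 0.2, -161.6]
wrist_force: [-0.7, -0.0, -0.5]
opening: -0.0005
grasp_force: 0.0
```

Run:
```python
from h import *
o=get_obs();print(o["time"],o["ee_pos"],o["tcp_rot"],o["wrist_force"],o["q"])
t=camera("top")[:,:,::-1];w=camera("wrist")[:,:,::-1];s=camera("scene")[:,:,::-1]
cv2.imwrite("pics/w2.png",np.hstack([cv2.resize(w,(400,300)),cv2.resize(s[100:220,220:380],(400,300))]))
```

```text
4.2 [0.45808226 0.33360163 0.06533695] [-176.55321351    0.22470554 -161.60528489] [-0.65252226 -0.01470291 -0.45334647] [37.73649813  8.18565637 -4.83553462 77.90967538 -3.32644411 19.37557398]
```

View pics/w2.png

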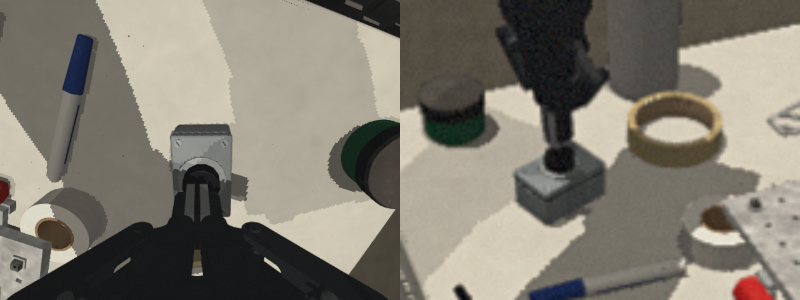

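Both views show the shut fingertips centred over A's button: (200,180) in the left picture and (555,150) in the right. I'll press slowly to z ≈ 0.042.

To row units: -2.3 cm is -0.0288, -2.2 cm is -0.0275.

Call:
servo_tool:
  moves:
    - [0, 0, -0.0075, 0]
    - [0, 0, -0.0138, 0]
    - [0, 0, -0.0188, 0]
    - [0, 0, -0.0238, 0]
    - [0, 0, -0.0275, 0]
    - [0, 0, -0.0288, 0]
    - [0, 0, -0.0288, 0]
    - [0, 0, -0.0288, 0]

```text
time: 5.02
ee_pos: [0.4584, 0.3333, 0.0424]
tcp_rot: [-176.5, 0.2, -161.4]
wrist_force: [-0.3, 1.0, 2.3]
opening: 0.0004
grasp_force: 1.2
```

To row units: -0.15 cm is -0.0019, -0.1 cm is -0.0013.

Call:
servo_tool:
  moves:
    - [0, 0, -0.0013, 0]
    - [0, 0, -0.0019, 0]
    - [0, 0, -0.0019, 0]

```text
time: 5.27
ee_pos: [0.4585, 0.3334, 0.0421]
tcp_rot: [-176.6, 0.3, -161.4]
wrist_force: [-3.1, -1.3, 12.8]
opening: -0.0001
grasp_force: 5.9
```

The button is at its stop: z held at 0.042 and the force rose to 13 N. I'll release and look.

To row units: 6 cm is 0.075, 3 cm is 0.0375.

Call:
servo_tool:
  moves:
    - [0, 0, 0.0125, 0]
    - [0, 0, 0.0375, 0]
    - [0, 0, 0.075, 0]
    - [0, 0, 0.075, 0]
    - [0, 0, 0.075, 0]
    - [0, 0, 0.075, 0]

```text
time: 5.77
ee_pos: [0.4582, 0.3332, 0.1005]
tcp_rot: [-176.5, 0.2, -161.4]
wrist_force: [-0.1, -0.9, -0.5]
opening: -0.0001
grasp_force: 0.0
```

Run:
```python
from h import *
o=get_obs();print(o["time"],o["ee_pos"],o["tcp_rot"],o["wrist_force"])
w=camera("wrist")[:,:,::-1];s=camera("scene")[:,:,::-1]
s0=cv2.imread("pics/scene0.png")
f=lambda s:cv2.resize(s[140:200,244:324],(400,300),interpolation=cv2.INTER_CUBIC)
cv2.imwrite("pics/w3.png",np.hstack([f(s0),f(s)]))
```

```text
5.7667 [0.45822054 0.33316676 0.10053332] [-176.54346433    0.20429665 -161.40113397] [-0.11330675 -0.89043507 -0.53927448]
```

View pics/w3.png

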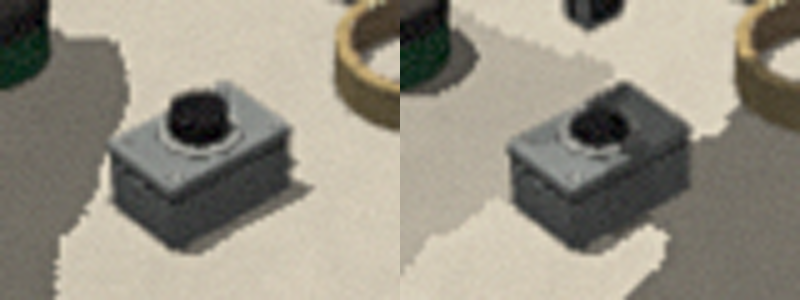

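A's button stayed down: in the right half it's flat at (598,125), against raised before at (195,115), and the box hasn't moved. A is therefore good and stays where it is. Next is B.

To row units: -22.5 cm is -0.2813, -3.5 cm is -0.0438, -0.455 rad is -0.0724.

Call:
servo_tool:
  moves:
    - [-0.0063, -0.0438, 0, -0.0159]
    - [-0.0125, -0.0875, 0, -0.0318]
    - [-0.02, -0.1375, 0, -0.0477]
    - [-0.0275, -0.1875, 0, -0.0637]
    - [-0.0338, -0.2313, 0, -0.0724]
    - [-0.0413, -0.2813, -0.0125, -0.0724]
    - [-0.0413, -0.2813, -0.0438, -0.0724]
    - [-0.0413, -0.2813, -0.0438, -0.0724]
    - [-0.0413, -0.2813, -0.0438, -0.0724]

```text
time: 6.62
ee_pos: [0.4242, 0.1078, 0.0647]
tcp_rot: [-176.5, 0.1, 172.5]
wrist_force: [1.0, 0.2, 0.3]
opening: -0.0001
grasp_force: 0.0
```

To row units: -2.4 cm is -0.03, -2.35 cm is -0.0294.

Call:
servo_tool:
  moves:
    - [0, 0, -0.0075, 0]
    - [0, 0, -0.0138, 0]
    - [0, 0, -0.0188, 0]
    - [0, 0, -0.0238, 0]
    - [0, 0, -0.0275, 0]
    - [0, 0, -0.0294, 0]
    - [0, 0, -0.03, 0]
    - [0, 0, -0.03, 0]

```text
time: 7.28
ee_pos: [0.4256, 0.1088, 0.0423]
tcp_rot: [-176.6, 0.3, 172.6]
wrist_force: [-0.2, 2.6, 3.8]
opening: 0.0001
grasp_force: 2.0
```

To row units: -0.1 cm is -0.0013.

Call:
servo_tool:
  moves:
    - [0, 0, -0.0013, 0]
    - [0, 0, -0.0013, 0]
    - [0, 0, -0.0013, 0]

```text
time: 7.53
ee_pos: [0.4257, 0.1089, 0.042]
tcp_rot: [-176.6, 0.3, 172.6]
wrist_force: [-2.9, 3.1, 11.5]
opening: 0.0001
grasp_force: 5.7
```

To row units: 8 cm is 0.1, 6 cm is 0.075.

Call:
servo_tool:
  moves:
    - [0, 0, 0.0125, 0]
    - [0, 0, 0.0375, 0]
    - [0, 0, 0.075, 0]
    - [0, 0, 0.1, 0]
    - [0, 0, 0.1, 0]
    - [0, 0, 0.1, 0]
    - [0, 0, 0.1, 0]
  claw: 0

```text
time: 8.12
ee_pos: [0.425, 0.1081, 0.1203]
tcp_rot: [-176.5, 0.2, 172.5]
wrist_force: [-0.7, -0.5, -0.0]
opening: 0.0832
grasp_force: 0.0
```

Run:
```python
from h import *
o=get_obs();print(o["time"],o["ee_pos"],o["tcp_rot"],o["wrist_force"],o["opening"])
w=camera("wrist")[:,:,::-1];s=camera("scene")[:,:,::-1]
cv2.imwrite("pics/wr4.png",w)
f=lambda s:cv2.resize(s[210:270,270:350],(400,300),interpolation=cv2.INTER_CUBIC)
cv2.imwrite("pics/w4.png",np.hstack([f(s),cv2.resize(w,(400,300))]))
```

```text
8.1167 [0.42502483 0.10806327 0.12026863] [-176.51432178    0.18007992  172.52859924] [-0.66407693 -0.46604217 -0.04966155] 0.08315891113647647
```

View pics/w4.png

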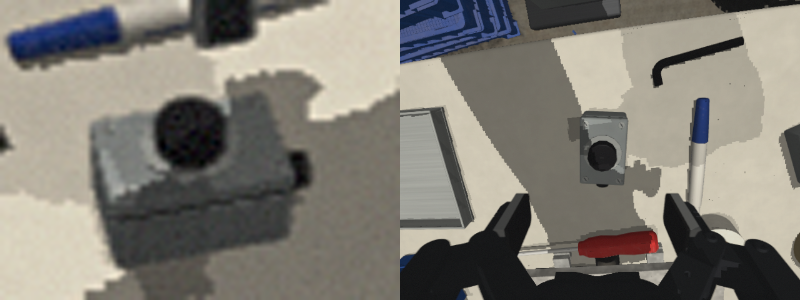

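B's button sprang back up: it's raised at (190,130) in the left picture. In the wrist view the box sits centred between the fingers. I'll descend and grasp.

To row units: -10.7 cm is -0.1338, -10 cm is -0.125.

Call:
servo_tool:
  moves:
    - [0, 0, -0.0375, 0]
    - [0, 0, -0.075, 0]
    - [0, 0, -0.1063, 0]
    - [0, 0, -0.125, 0]
    - [0, 0, -0.1338, 0]
    - [0, 0, -0.1338, 0]
    - [0, 0, -0.1338, 0]

```text
time: 8.8
ee_pos: [0.4252, 0.1082, 0.014]
tcp_rot: [-176.5, 0.2, 172.5]
wrist_force: [0.3, -0.2, 0.7]
opening: 0.0855
grasp_force: 0.0
```

Call:
servo_tool:
  moves:
    - [0, 0, 0, 0]
    - [0, 0, 0, 0]
    - [0, 0, 0, 0]
    - [0, 0, 0, 0]
    - [0, 0, 0, 0]
    - [0, 0, 0, 0]
    - [0, 0, 0, 0]
    - [0, 0, 0, 0]
  claw: 1
  force: 40

```text
time: 9.47
ee_pos: [0.4259, 0.1084, 0.0151]
tcp_rot: [-176.6, 0.3, 172.5]
wrist_force: [-1.9, -1.5, 6.8]
opening: 0.0452
grasp_force: 40.8
```

To row units: -25.4 cm is -0.3175, -23 cm is -0.2875, 0.07 rad is 0.0111.

Call:
servo_tool:
  moves:
    - [0, 0, 0.0125, 0]
    - [0, 0, 0.0375, 0]
    - [0, 0, 0.075, 0]
    - [0, 0, 0.1, 0]
    - [0.0013, -0.0375, 0.1, 0]
    - [0.0025, -0.075, 0.1, 0]
    - [0.0038, -0.1188, 0.1, 0]
    - [0.005, -0.1625, 0.1, 0.0032]
    - [0.0063, -0.2063, 0.1, 0.0064]
    - [0.0063, -0.25, 0.1, 0.0095]
    - [0.0063, -0.2875, 0.1, 0.0111]
    - [0.0063, -0.3175, 0.1, 0.0111]
    - [0.0063, -0.3175, 0.1, 0.0111]
    - [0.0063, -0.3175, 0.1, 0.0111]

```text
time: 10.63
ee_pos: [0.4299, -0.1467, 0.0941]
tcp_rot: [-176.6, 0.2, 176.4]
wrist_force: [0.3, 0.8, -3.7]
opening: 0.0457
grasp_force: 42.7
```

Run:
```python
from h import *
o=get_obs();print(o["time"],o["ee_pos"],o["tcp_rot"],o["wrist_force"],o["opening"])
w=camera("wrist")[:,:,::-1];s=camera("scene")[:,:,::-1]
cv2.imwrite("pics/w5.png",np.hstack([cv2.resize(s[220:460,260:580],(400,300),interpolation=cv2.INTER_CUBIC),cv2.resize(w,(400,300))]))
```

```text
10.6333 [ 0.42991154 -0.14670051  0.09407177] [-176.56445645    0.19808249  176.38854227] [ 0.32216401  0.84156125 -3.71601559] 0.04572675335045072
```

View pics/w5.png

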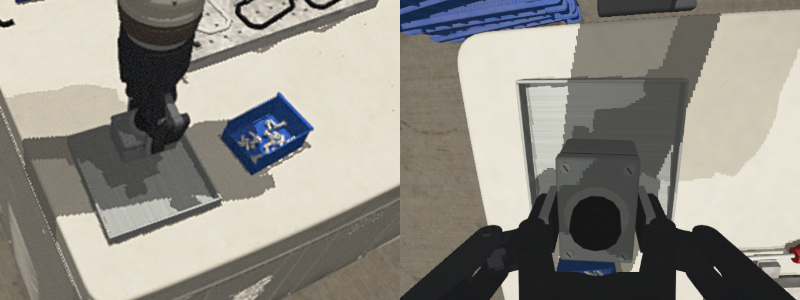

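The box is held between the pads, aligned over the tray and laterally central (600,200). I'll lower it, watching the force.

To row units: -7.6 cm is -0.095, -7.5 cm is -0.0938.

Call:
servo_tool:
  moves:
    - [0, 0, -0.0313, 0]
    - [0, 0, -0.0625, 0]
    - [0, 0, -0.0813, 0]
    - [0, 0, -0.09, 0]
    - [0, 0, -0.0938, 0]
    - [0, 0, -0.095, 0]
    - [0, 0, -0.095, 0]

```text
time: 11.32
ee_pos: [0.431, -0.1455, 0.0187]
tcp_rot: [-176.5, 0.3, 176.6]
wrist_force: [-0.7, -0.0, -2.4]
opening: 0.0454
grasp_force: 42.7
```

To row units: -0.15 cm is -0.0019, -0.1 cm is -0.0013.

Call:
servo_tool:
  moves:
    - [0, 0, -0.0013, 0]
    - [0, 0, -0.0019, 0]
    - [0, 0, -0.0019, 0]

```text
time: 11.57
ee_pos: [0.4313, -0.1457, 0.0182]
tcp_rot: [-176.5, 0.4, 176.6]
wrist_force: [-3.0, 1.8, 7.2]
opening: 0.0453
grasp_force: 44.5
```

Contact with the tray floor, so I'll release, lift and step back.

Call:
servo_tool:
  moves:
    - [0, 0, 0, 0]
    - [0, 0, 0, 0]
    - [0, 0, 0, 0]
    - [0, 0, 0, 0]
    - [0, 0, 0, 0]
    - [0, 0, 0, 0]
  claw: 0

```text
time: 12.07
ee_pos: [0.4303, -0.1458, 0.0163]
tcp_rot: [-176.5, 0.2, 176.5]
wrist_force: [0.3, 0.6, 0.3]
opening: 0.0853
grasp_force: 0.0
```

To row units: 15 cm is 0.1875, 13 cm is 0.1625.

Call:
servo_tool:
  moves:
    - [0, 0, 0.0125, 0]
    - [0, 0, 0.0375, 0]
    - [0, 0, 0.075, 0]
    - [0, 0, 0.125, 0]
    - [0, 0, 0.1625, 0]
    - [0, 0, 0.1875, 0]
    - [-0.05, 0, 0.1875, 0]
    - [-0.1, 0, 0.1875, 0]
    - [-0.1, 0, 0.1875, 0]
    - [-0.1, 0, 0.1875, 0]
    - [-0.1, 0, 0.1875, 0]

```text
time: 12.98
ee_pos: [0.3507, -0.1459, 0.1671]
tcp_rot: [-176.5, 0.3, 176.5]
wrist_force: [-0.4, -0.5, -0.7]
opening: 0.0854
grasp_force: 0.0
```

Run:
```python
from h import *
o=get_obs();print(o["time"],o["ee_pos"],o["wrist_force"],o["opening"])
s=camera("scene")[:,:,::-1]
cv2.imwrite("pics/w6.png",cv2.resize(s[130:430,240:640],(800,600),interpolation=cv2.INTER_CUBIC))
```

```text
12.9833 [ 0.35066895 -0.14592984  0.16714324] [-0.364193   -0.46319791 -0.74687548] 0.08543513110270325
```

View pics/w6.png

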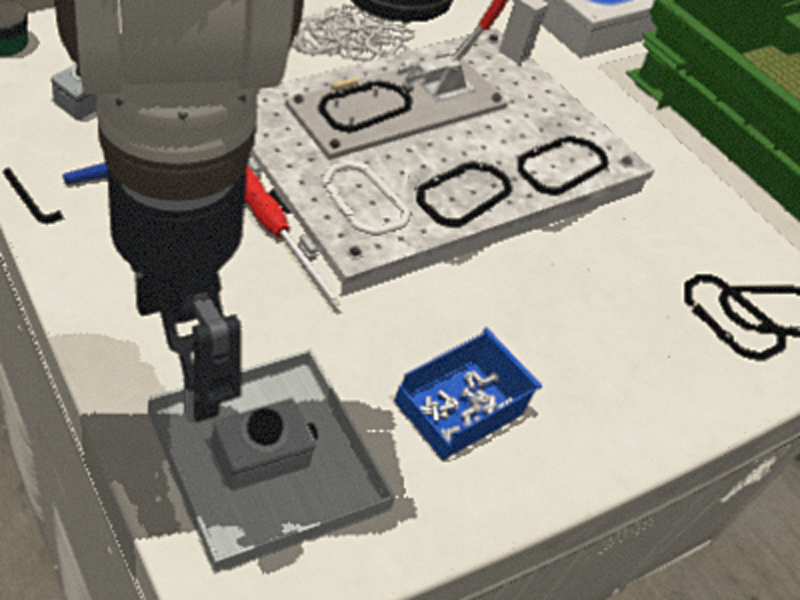

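Box B is standing upright in the middle of the tray, around (265,440), clear of the gripper. Box A is still in its place at the left, around (70,90).

```bash
python3 -c "
from workcell import *
print(job_done())"
```

```text
the job is handed in; nothing more can be done
None
```

I click-tested both boxes and handed the job in at about 13 s of the 53 s allowed: the left box's button stayed down, so it stands untouched in its place, and the other box's button sprang back up, so it now stands upright in the middle of the tray; the hand-in returned no verdict.

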